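Start the last captive screw of a filter holder

TASK

The round steel filter holder on the bench has three black-handled captive screws on its lid; two are already home and one still stands up on its spring. Take the one that stands up, press it down and, keeping it pressed, turn it clockwise to its stop so that it catches and stays down when you let go. Leave the other two screws done up.

Things in the scene. Friction and masses are not known exactly. Their poses are not given: they have to be found in the camera images.
- screw_grip (a point): The screw that stands up: centre of its black bar grip, 40 mm long (point x), 12 thick (y), 22 tall (z up), 112 mm over the bench at first; moves with the screw. Below it a 20 mm wide hub, 6 high. Lid: 136 mm wide, top 75 mm over the bench, fixed; 12 mm high inlet in its middle; three screws 52 mm from the middle, 90 apart. A tall oven fills the right: y below -0.46, x beyond 0.3.
- screw_press (a joint): How far that screw is pressed straight down, m: 0 at first, hard stop at 0.015. A spring pushes it up, about 2 N at first, 7 N at 0.013. It can be turned home only while pressed beyond 0.0105: press it about 0.013 and hold it there while turning. Once turned it is caught and, let go, rises only to 0.0105 (bar centre about 102 mm over the bench).
- screw_turn (a joint): Angle of that screw about the vertical, rad, growing clockwise seen from above: -0.1 to 0.1 at first, hard stop at 1.4. It turns lightly (0.04 Nm) and stays where it is left. Pressed down and turned beyond about 1.05 it is safely caught.
- second_turn (a joint): Angle of the second of the three identical screws of the same filter holder, already home (its bar centre 27 mm over the lid) and to be left so: about 1.25 rad as found, less if it is unscrewed (anticlockwise).
- third_turn (a joint): Angle of the third of the three identical screws of the same filter holder, already home (its bar centre 27 mm over the lid) and to be left so: about 1.25 rad as found, less if it is unscrewed (anticlockwise).

How it is judged (in metres and radians):
On the way:
1. the standing screw is pressed down, not yet turned (height (world z) of screw_grip below 0.102 m and value of joint screw_turn below 0.7 rad), for 0.05 s.
At the end, for the whole second after the job is handed in: The screw that stood up is turned clockwise by at least 1.05 rad (60 degrees) and stays down by itself, its bar's centre less than 104 mm over the bench; the other two screws are still turned home (over 1.05 rad) (height (world z) of screw_grip below 0.104 m and value of joint each of screw_turn, second_turn, third_turn above 1.05 rad); the robot touches nothing.
It fails at once if one of the other two screws is unscrewed (not (value of joint second_turn above 1.05 rad) or not (value of joint third_turn above 1.05 rad)).
It also fails if it takes over 37 s, if anything falls off the work surface, if the arm or the gripper's body presses on something with over 40 N, if the wrist force passes 120 N, or if a joint passes its speed limit or range.

ROBOT

A 6-joint arm with a two-finger parallel gripper is mounted at the origin on a cart in front of the work surface, level with it; the furniture and walls round the work are solid. World frame = base frame: x ahead of the robot, y to its left, z up, the work surface at z = 0. Lengths are in mm, angles in rad, forces in N, time in s.
With the tool pointing down it reaches from about 350 to 875 mm from the base axis. Payload 4.2 kg.
Tool frame: the origin (TCP) lies between the finger pads; the fingertips stand 14 mm ahead of it and the grasp point (between the pads) lies 5 mm behind it; z points along the fingers, y is the line along which they close (so a half turn about z gives the same grasp; the last joint's range is limited). The gripper opens to 85 mm and grips with 20 to 120 N. Pads are 22 mm wide; open, the fingers measure 114 mm over their backs; the gripper's body (76 mm by 85 mm) begins 54 mm behind the grasp point. The pads swing forward as they close: fully open they stand 13 mm farther back than shut.
Start: joints at [1.585, 0.385, 0.008, 0, -1.194, -0.259], TCP at [151.445, 606.353, 245.312] pointing down, gripper open.
Joint ranges: [-3.14, 3.14], [-1.21, 2.06], [-1.07, 1.41], [-3.16, 2.05], [-2.99, -0.16], [-3.1, 3.1]. Speed limits (rad/s): [2.79, 2.79, 3.14, 3.14, 3.14, 3.14].

INTERFACE

Orientations are given as a unit quaternion [x, y, z, w].
In Python, from rig import readout, grab_frame, r, silhouettes gives the robot as it stands.
- The arm moves only by the shell command python3 -m handwheel 'ROWS' [OPENING] [FORCE]. ROWS is JSON, a list that holds one entry, the list of rows, each a list of 4 numbers: the shift along the tool's x, y, z as a fraction of full scale, then the turn about the tool's z as a fraction of full scale. A call has exactly 8 rows; each row shifts and turns the commanded pose from where the row before left it, along the tool's axes as they then stand; what a row does not reach is not made up. Full scale, the value 1, is 0.5 m for a shift and pi/2 rad for a turn. A row lasts 1/12 s, in which the tool goes at most 41.7 mm and 7.16 degrees, less where a joint would pass 70% of its speed; a pose out of reach is approached as far as the arm can. A call with a number of a shift or a turn outside -1 to 1 is refused whole. A call with a gripper value outside its range is refused whole. OPENING is the opening, from 0 (shut) to 1 (fully open), set as the call begins (- or left out, the last holds). The fingers move at their own pace and stop on an object; FORCE is the grip in N (left out, the last holds). Time passes only in rows, so rows that do not move let the fingers close, or fill a call up. It gives the time, the measured TCP pose, the force, the opening and the grip force at its end, in the units of the state.
- readout.get_obs(): the state, without advancing time (a new reading comes with each control period).
- grab_frame(name): name is "scene" or "top"; returns a dict with "color" (420x560x3 uint8, red, green, blue), "z_map" (420x560 float32, mm along the optical axis (not along the pixel's ray), 0 where there is no reading), "fx", "fy", "cx", "cy" (pixels), "rvec" (rotation vector, rad) and "tvec" (3), from world to camera coordinates, as OpenCV has them. Camera axes: x right, y down, z forward; pixel columns grow to the right and rows downward; lengths in mm; the calibration is good to about 2 mm. A picture is of the moment at which its call begins.
- r.job_done(): hands the job in; it is judged then, once.
Trained networks look in a picture, given as the dict that the camera call returned (one of the last four; its "shot" number tells which), for a name from the list of things; names that differ only in an ending like _2 or _b are one class to them, and where a whole thing is asked for, a point or a joint stands for the part that bears it (a point fixed in the world has none). Each returns a list of dicts, best first, with "score" (0 to 1); they miss things now and then, are a little off and sometimes report something else, mostly with a low value. They report only what shows in the picture. A call takes as long as a camera call.
- silhouettes(picture, query): "region" (420x560 bool, what is visible of it) and "rect" ([left, top, right, bottom] in pixels, round what is visible of it).
The state is a dict: "clock": time; "q": joint angles; "qd": joint speeds; "joint_torque": joint torques, N m; "position": TCP position; "tool_rot": TCP orientation; "ft_force": force on the tool from outside, world axes, zero at the start; "wrist_torque": the same for the moment, N m; "gripper_width": opening from 0.0 (shut) to 1.0 (fully open); "finger_force": force on a finger pad.
Only numpy, scipy, OpenCV 4.12 (cv2) and the standard library are available. Lean on these libraries where they do the work, as an engineer would, in place of code of your own. Each camera call takes 0.05 s, during which the arm holds its last target. There are 200 camera calls.

## Working session

There is one attempt and no reset: what is moved stays moved. The work goes in short steps, Python scripts to look and compute and a shell command to move; the robot and the scene stay as the last step left them, time stands still between calls to the robot, and variables do not carry over. Pictures are saved under pics/ and viewed, at most 10 in all, crops included, and the job is handed in when it is done.

```bash
mkdir -p pics
cat > h.py <<'E'
import numpy as np,cv2
from rig import readout, grab_frame, r, silhouettes
def cloud(f):
    z=f["z_map"];v,u=np.indices(z.shape)
    P=np.stack([(u-f["cx"])/f["fx"]*z,(v-f["cy"])/f["fy"]*z,z],-1)
    R=cv2.Rodrigues(np.array(f["rvec"],float))[0]
    return (P-np.array(f["tvec"]).ravel())@R
E
python3 - <<'E'
from h import *
o=readout.get_obs();print({k:np.round(o[k],3) for k in("clock","position","tool_rot","ft_force","gripper_width")})
ims=[]
for n in("scene","top"):
    f=grab_frame(n);W=cloud(f);im=f["color"][...,::-1].copy()
    for s in silhouettes(f,"screw_grip")[:4]:
        m=s["region"]&(f["z_map"]>0);p=W[m]
        print(n,round(s["score"],2),np.round(s["rect"]),m.sum(),np.round(np.median(p,0)) if len(p) else 0, np.round(np.percentile(p,[5,95],axis=0)) if len(p) else 0)
        a,b,c,d=map(int,s["rect"]);cv2.rectangle(im,(a,b),(c,d),(0,255,0),1)
    cv2.imwrite(f"pics/{n}.png",im)
E
```

```text
{'clock': np.float64(0.0), 'position': array([151.317, 605.83 , 244.221]), 'tool_rot': array([ 0.993, -0.122, -0.   ,  0.001]), 'ft_force': array([-0.001, -0.859, -0.645]), 'gripper_width': np.float64(0.998)}
scene 0.62 [235. 204. 257. 225.] 289 [ 474. -251.  115.] [[ 459. -257.   98.]
 [ 494. -240.  125.]]
top 0.48 [264. 240. 274. 257.] 172 [ 476. -248.  121.] [[ 460. -257.   78.]
 [ 493. -240.  123.]]
```

Run:
```python
import cv2
a=cv2.imread("pics/scene.png")[150:300,150:350];b=cv2.imread("pics/top.png")[180:330,180:380]
cv2.imwrite("pics/both.png",cv2.resize(cv2.hconcat([a,b]),None,fx=2,fy=2,interpolation=cv2.INTER_CUBIC))
cv2.imwrite("pics/sc.png",cv2.imread("pics/scene.png"))
```

```text
(no output)
```

View pics/both.png

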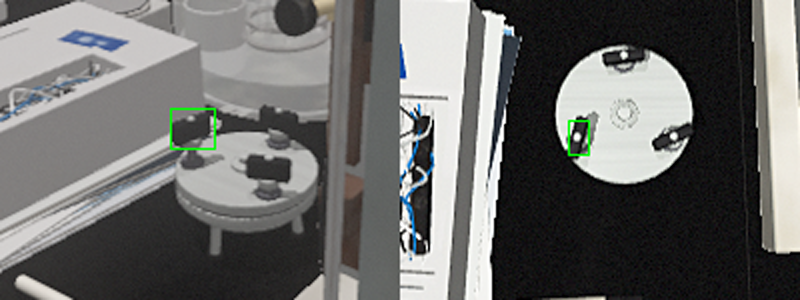

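View pics/scene.png

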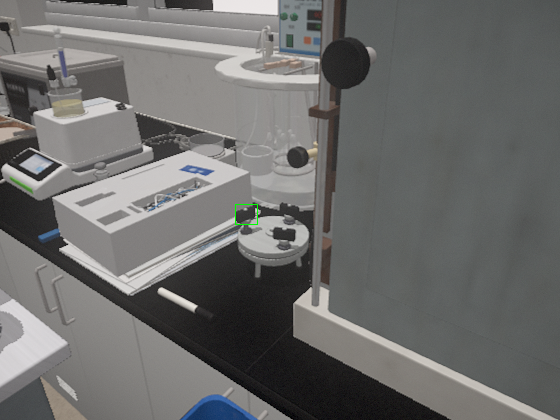

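The top view shows the standing screw at about (269,248), on the left of the lid. The other two are at about (292,208) and (317,248), and a box stands to the left. Next I'll measure the bar's axis, the lid and how close the neighbours are.

Run:
```python
from h import *
f=grab_frame("top");W=cloud(f);z=W[...,2]
s=silhouettes(f,"screw_grip")
reg=np.zeros(z.shape,np.uint8);reg[225:275,255:290]=1
dark=f["color"].max(-1)<110
m=(reg>0)&(z>113)&(z<132)
p=W[m][:,:2].astype(np.float32);print(m.sum(),np.median(W[m],0),cv2.minAreaRect(p))
lid=(np.abs(z-75)<5)&(W[...,0]>380)&(W[...,0]<640)&(W[...,1]<-150)&(W[...,1]>-450)
print("lid",lid.sum(),np.median(z[lid]),cv2.minEnclosingCircle(W[lid][:,:2].astype(np.float32)))
m2=(z>97)&(z<120)&(W[...,1]<-250)&(W[...,1]>-420)&(W[...,0]>400)&(W[...,0]<600)&dark
n,l,st,c=cv2.connectedComponentsWithStats(m2.astype(np.uint8))
for i in range(1,n):
    if st[i,4]>20:print(st[i],np.round(W[l==i].mean(0)))
print("tilt W at row",W[248,269],W[230,269])
# height map: max z in 20mm cells
for x in range(640,340,-20):
    print(x,[int(z[(abs(W[...,0]-x)<10)&(abs(W[...,1]-y)<10)].max(initial=-1)) for y in range(-40,-480,-20)])
sc=silhouettes
g=grab_frame("scene");V=cloud(g)
for t in silhouettes(g,"screw_grip")[:1]:
    k=t["region"]&(V[...,2]>103)&(V[...,2]<128);print(k.sum(),cv2.minAreaRect(V[k][:,:2].astype(np.float32)),V[k][:,2].max())
```

```text
140 [ 476.373915   -248.33233674  120.91097641] ((477.0970764160156, -248.47239685058594), (11.792333602905273, 39.6708984375), 73.28710174560547)
lid 3510 73.41561286119352 ((512.1637573242188, -312.4894714355469), 187.08639526367188)
[281 204  21   9 125] [ 554. -293.  110.]
[306 242  21  13 119] [ 477. -338.  110.]
tilt W at row [ 478.03299529 -250.09004664  121.06257066] [ 517.35335863 -249.25759539   72.18756983]
640 [318, 320, 321, 321, 320, 320, 320, 320, 318, 2, 3, 1, 3, 3, 3, 1, 2, 2, 3, 3, 74, 634]
620 [128, 127, 128, 127, 125, 11, 39, 33, 2, 3, 2, 3, 2, 3, 2, 1, 1, 3, 1, 6, 74, 662]
600 [129, 128, 129, 128, 129, 129, 115, 36, 4, 1, 2, 2, 3, 3, 2, 2, 5, 2, 3, 2, 72, 688]
580 [128, 129, 128, 128, 129, 129, 73, 29, 2, 4, 2, 1, 1, 74, 1, 3, 3, 2, 2, 4, 74, 688]
560 [129, 129, 129, 128, 129, 129, 42, 28, 3, 2, 76, 76, 114, 115, 112, 76, 2, 2, 2, 4, 72, 684]
540 [132, 131, 131, 129, 129, 128, 39, 28, 3, 2, 78, 77, 110, 113, 77, 76, 75, 1, 1, 3, 73, 680]
520 [129, 131, 132, 134, 130, 131, 39, 25, 2, 75, 77, 78, 79, 81, 77, 78, 75, 2, 3, 2, 73, 676]
500 [128, 131, 132, 123, 127, 131, 38, 2, 3, 76, 122, 123, 86, 88, 76, 79, 77, 3, 5, 3, 73, 671]
480 [129, 132, 131, 125, 131, 132, 40, 3, 2, 76, 124, 126, 76, 76, 112, 114, 113, 2, 4, 1, 73, 667]
460 [129, 131, 128, 124, 132, 133, 39, 1, 2, 3, 125, 122, 77, 77, 112, 110, 71, 2, 2, 3, 72, 663]
440 [128, 133, 122, 124, 132, 133, 38, 3, 3, 3, 1, 76, 78, 77, 76, 74, 1, 1, 2, 3, 74, 660]
420 [130, 134, 125, 121, 133, 127, 38, 2, 3, 2, 3, 1, 964, 2, 4, 3, 2, 2, 3, 3, 73, 656]
400 [131, 133, 123, 121, 133, 127, 37, 2, 2, 3, 1, 3, 2, 3, 3, 2, 3, 3, 2, 3, 74, 652]
380 [129, 129, 120, 120, 134, 128, 21, 2, 1, 2, 3, 2, 2, 3, 2, 2, 3, 2, 1, 1, 72, 643]
360 [129, 129, 133, 132, 134, 126, 22, 2, 2, 4, 3, 3, 1, 2, 2, 3, 2, 3, 2, 3, 73, 633]
241 ((476.0851745605469, -249.2447509765625), (16.653898239135742, 38.61814880371094), 73.10714721679688) 126.09465487296113
```

Run:
```python
from h import *
A=[cloud(grab_frame(n)).reshape(-1,3) for n in("top","scene")]
W=np.vstack(A);W=W[np.abs(W).max(1)<1500]
print("y:",list(range(700,-300,-50)))
for x in range(700,50,-50):
    print(x,[int(W[(abs(W[:,0]-x)<25)&(abs(W[:,1]-y)<25),2].max(initial=-1)) for y in range(700,-300,-50)])
o=readout.get_obs();q=o["tool_rot"]
from scipy.spatial.transform import Rotation as R
M=R.from_quat(q).as_matrix();print(M.round(3)); print(M.T@(np.array([477,-249,220])-o["position"])/500)
```

```text
y: [700, 650, 600, 550, 500, 450, 400, 350, 300, 250, 200, 150, 100, 50, 0, -50, -100, -150, -200, -250]
700 [257, 244, -1, -1, 185, 184, -1, 136, 84, 3, 60, 104, 105, 323, 323, 323, 337, 327, 327, 323]
650 [257, 243, -1, -1, 187, 189, 189, 193, 192, 3, 3, 3, 3, 3, 322, 323, 323, 323, 322, 319]
600 [242, 241, -1, -1, 187, 189, 189, 191, 191, 3, 3, 2, 2, 130, 130, 130, 130, 130, 28, 3]
550 [95, 93, -1, -1, -1, 244, 397, 399, 186, 3, 2, 9, 9, 131, 131, 132, 134, 130, 28, 113]
500 [87, 85, 109, -1, 188, 245, 319, 401, 183, 3, 111, 60, 13, 131, 131, 134, 134, 133, 4, 126]
450 [87, 99, 109, -1, 187, 186, 190, 187, 173, 4, 113, 65, 15, 131, 131, 135, 133, 135, 4, 125]
400 [-1, 67, 94, 8, 83, 85, 86, 86, 85, 3, 4, 13, 128, 131, 131, 135, 134, 134, 4, 964]
350 [-1, -1, -1, 13, 63, 65, 68, 69, 65, 4, 4, 14, 129, 134, 135, 136, 135, 131, 5, 4]
300 [-1, -1, -1, -1, -1, 5, 4, 5, 4, 5, 5, 15, 129, 131, 135, 135, 131, 130, 16, 16]
250 [-1, -1, -1, -1, -1, -1, -1, 3, 4, 3, 4, 15, 13, 24, 23, 90, 130, 129, 3, 3]
200 [-1, -1, -1, -1, -1, -1, -1, -1, -1, -1, -1, -1, -1, -1, -1, -1, -1, -1, -1, -1]
150 [-1, -1, -1, -1, -1, -1, -1, -1, -1, -1, -1, -1, -1, 3, 3, 4, 4, 4, -1, -1]
100 [-1, -1, -1, -1, -1, -1, -1, -1, -1, -1, -1, -1, -1, -1, 4, 4, 4, 5, -1, -1]
[[ 0.97  -0.242 -0.   ]
 [-0.242 -0.97  -0.   ]
 [-0.     0.    -1.   ]]
[1.04634239 1.50183658 0.05057996]
```

```bash
python3 -m handwheel '[[[0.03,0.04,0,0],[0.0385,0.0515,0,0],[0.0385,0.0515,0,0],[0.0385,0.0515,0,0],[0.0385,0.0515,0,0],[0.0385,0.0515,0,0],[0.0385,0.0515,0,0],[0.0385,0.0515,0,0]]]' 0.55 40
python3 -m handwheel '[[[0.0385,0.0515,0,0],[0.0385,0.0515,0,0],[0.0385,0.0515,0,0],[0.0385,0.0515,0,0],[0.04,0.05,0,0],[0.04,0.05,0,0],[0.04,0.05,0,0],[0.03,0.04,0,0]]]'; python3 -c "
from h import *
o=readout.get_obs();print(o['position'],o['q'],o['tool_rot'])"
```

```text
clock: 1.17
position: [248.5, 374.2, 245.5]
tool_rot: [0.993, -0.122, 0.0, -0.0]
ft_force: [0.8, -0.3, -0.1]
gripper_width: 0.548
finger_force: 0.0
clock: 1.83
position: [348.0, 145.0, 245.7]
tool_rot: [0.992, -0.122, 0.0, -0.0]
ft_force: [0.6, 0.8, 0.7]
gripper_width: 0.548
finger_force: 0.0
[348.02192779 144.97712868 245.70902766] [ 8.32494439e-01 -5.80855483e-02 -5.39088639e-01  1.07371494e-04
 -1.08872039e+00  4.92927161e-01] [ 9.92486240e-01 -1.22355114e-01  3.48610174e-04 -4.10471679e-04]
```

```bash
python3 -m handwheel '[[[0.034,0.054,0,0],[0.034,0.054,0,0],[0.034,0.054,0,0],[0.034,0.054,0,0],[0.034,0.054,0,0],[0.034,0.054,0,0],[0.034,0.054,0,0],[0.034,0.054,0,0]]]'
python3 -m handwheel '[[[0.034,0.054,0,0],[0.034,0.054,0,0],[0.034,0.054,0,0],[0.034,0.054,0,0],[0.016,0.027,0.03,0.015],[0.011,0.018,0.03,0.015],[0.005,0.008,0.03,0],[0,0,0.03,0]]]'
python3 - <<'E'
from h import *
from scipy.spatial.transform import Rotation as R
o=readout.get_obs();M=R.from_quat(o["tool_rot"]).as_matrix()
print(o["q"].round(3) if hasattr(o["q"],"round") else o["q"],np.degrees(np.arctan2(M[1,0],M[0,0])))
print((M.T@(np.array([477,-249,112])-o["position"])/500).round(4))
ims=[]
for n in("scene","top"):
    f=grab_frame(n);W=cloud(f)
    for s in silhouettes(f,"screw_grip")[:2]: 
        k=s["region"]&(W[...,2]>105)&(W[...,2]<128);print(n,s["score"],s["rect"],k.sum(),np.median(W[k],0))
    c=f["color"][...,::-1]
    ims.append(cv2.resize(c[120:270,170:370] if n=="scene" else c[180:330,180:380],None,fx=2,fy=2))
cv2.imwrite("pics/a.png",cv2.hconcat(ims))
E
```

```text
clock: 2.5
position: [427.5, -97.4, 245.7]
tool_rot: [0.993, -0.122, 0.001, -0.0]
ft_force: [1.1, -0.1, 0.3]
gripper_width: 0.549
finger_force: 0.0
clock: 3.17
position: [476.0, -247.9, 184.5]
tool_rot: [0.989, -0.146, 0.0, 0.0]
ft_force: [0.0, -0.4, -0.3]
gripper_width: 0.548
finger_force: 0.0
[-0.178  0.289 -0.298  0.    -0.983  1.455] -16.829971618411275
[0.0026 0.0015 0.1451]
scene 0.87 [232.3, 206.2, 254.9, 223.1] 221 [ 472.98222618 -250.4148637   117.17274951]
top 0.67 [296.1, 204.2, 304.2, 212.9] 39 [ 555.84121157 -305.89872523  110.84742278]
```

View pics/a.png

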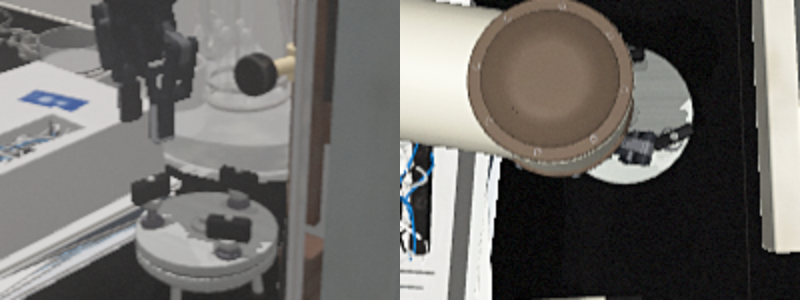

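```bash
python3 -m handwheel '[[[0.001,0.002,0.025,0],[0,0,0.03,0],[0,0,0.03,0],[0,0,0.025,0],[0,0,0.015,0],[0,0,0.007,0],[0,0,0.005,0],[0,0,0,0]]]'
python3 -m handwheel '[[[0,0,0,0],[0,0,0,0],[0,0,0,0],[0,0,0,0],[0,0,0,0],[0,0,0,0],[0,0,0,0],[0,0,0,0]]]' 0 60
python3 - <<'E'
from h import *
f=grab_frame("scene");W=cloud(f)
for s in silhouettes(f,"screw_grip")[:2]: 
    k=s["region"]&(f["z_map"]>0);print(s["score"],s["rect"],k.sum(),np.median(W[k],0))
cv2.imwrite("pics/b.png",cv2.resize(f["color"][150:270,190:340,::-1],None,fx=4,fy=4,interpolation=cv2.INTER_CUBIC))
E
```

```text
clock: 4.03
position: [476.4, -247.7, 117.3]
tool_rot: [0.989, -0.145, 0.001, 0.0]
ft_force: [-0.3, 0.1, 0.2]
gripper_width: 0.551
finger_force: 0.0
clock: 4.7
position: [476.3, -248.0, 117.1]
tool_rot: [0.989, -0.145, 0.001, 0.0]
ft_force: [0.8, -2.8, 1.3]
gripper_width: 0.126
finger_force: 61.2
0.63 [233.7, 210.7, 249.6, 221.4] 73 [ 460.81022157 -246.96799622  112.70667512]
0.37 [233.6, 209.9, 254.5, 233.5] 144 [ 468.00830361 -248.00782577  107.9835462 ]
```

View pics/b.png

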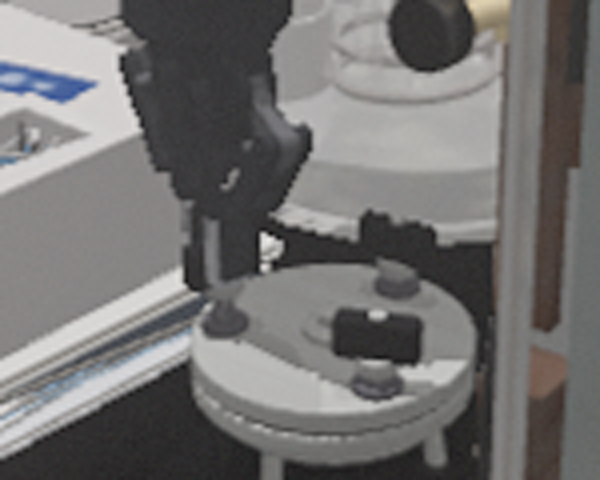

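The fingers hold the bar (10.7 mm opening, 61 N). Next: press it down 13 mm and check.

```bash
python3 -m handwheel '[[[0,0,0.005,0],[0,0,0.006,0],[0,0,0.006,0],[0,0,0.005,0],[0,0,0.004,0],[0,0,0,0],[0,0,0,0],[0,0,0,0]]]'
```

```text
clock: 5.47
position: [476.3, -248.0, 104.3]
tool_rot: [0.989, -0.145, 0.0, 0.0]
ft_force: [-1.5, -2.2, 6.5]
gripper_width: 0.128
finger_force: 62.0
```

```bash
python3 -m handwheel '[[[0,0,0,0.05],[0,0,0,0.055],[0,0,0,0.055],[0,0,0,0.055],[0,0,0,0.055],[0,0,0,0.055],[0,0,0,0.055],[0,0,0,0.05]]]'
```

```text
clock: 6.13
position: [476.9, -247.3, 104.3]
tool_rot: [0.884, -0.467, 0.001, -0.001]
ft_force: [1.0, 1.9, 6.8]
gripper_width: 0.122
finger_force: 62.0
```

```bash
python3 -m handwheel '[[[0,0,0,0.055],[0,0,0,0.055],[0,0,0,0.055],[0,0,0,0.055],[0,0,0,0.055],[0,0,0,0.055],[0,0,0,0.05],[0,0,0,0.02]]]'
python3 -c "
from h import *
o=readout.get_obs();print(o['q'],o['wrist_torque'])"
```

```text
clock: 6.8
position: [477.9, -247.0, 104.6]
tool_rot: [-0.697, 0.717, -0.001, 0.002]
ft_force: [2.3, 1.6, 4.8]
gripper_width: 0.122
finger_force: 62.0
[-0.17599374  0.38467495 -0.39253042 -0.00117246 -0.7893633   0.14978161] [ 0.79434292 -0.60217042  0.05396898]
```

```bash
python3 -m handwheel '[[[0,0,0,0],[0,0,0,0],[0,0,0,0],[0,0,0,0],[0,0,0,0],[0,0,0,0],[0,0,0,0],[0,0,0,0]]]' 0.45
python3 -m handwheel '[[[0,0,-0.01,0],[0,0,-0.02,0],[0,0,-0.03,0],[0,0,-0.04,0],[0,0,-0.04,0],[0,0,-0.04,0],[0,0,-0.03,0],[0,0,0,0]]]'
python3 - <<'E'
from h import *
f=grab_frame("scene");W=cloud(f)
for s in silhouettes(f,"screw_grip")[:3]: 
    k=s["region"]&(f["z_map"]>0);p=W[k];print(s["score"],s["rect"],k.sum(),np.median(p,0),np.percentile(p,[3,97],axis=0),cv2.minAreaRect(p[:,:2].astype(np.float32)))
cv2.imwrite("pics/c.png",cv2.resize(f["color"][150:270,190:340,::-1],None,fx=4,fy=4,interpolation=cv2.INTER_CUBIC))
E
```

```text
clock: 7.47
position: [475.8, -247.8, 103.6]
tool_rot: [-0.698, 0.716, 0.0, -0.0]
ft_force: [0.2, -0.5, 0.1]
gripper_width: 0.448
finger_force: 0.0
clock: 8.13
position: [477.9, -248.5, 213.7]
tool_rot: [-0.699, 0.716, -0.004, 0.002]
ft_force: [-0.8, 0.2, 0.9]
gripper_width: 0.449
finger_force: 0.0
0.54 [236.7, 211.9, 257.7, 226.5] 264 [ 473.54335737 -250.99794808  104.5419174 ] [[ 468.9850564  -267.03067168   87.32563837]
 [ 483.09822929 -230.01290971  114.64913711]] ((522.3200073242188, -201.05648803710938), (163.50779724121094, 32.38930130004883), 46.48044204711914)
0.28 [280.1, 199.5, 299.7, 219.5] 283 [ 551.81085583 -294.15875977  103.15730947] [[ 546.5199873  -312.0435361    16.27087628]
 [ 696.71556234 -192.90942927  114.6481788 ]] ((625.1527099609375, -246.22642517089844), (196.3837432861328, 50.67658615112305), 36.988250732421875)
```

View pics/c.png

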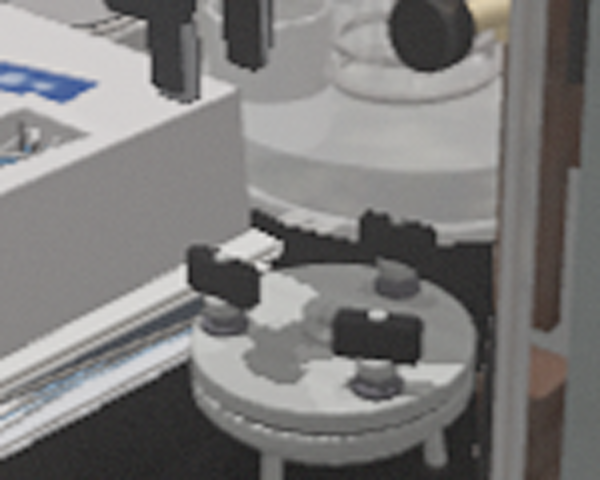

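The screw is down: its top reads 114.6 mm, the same as its neighbour's. Its bar now lies along y, the other two screws haven't moved, and the gripper is clear.

```bash
python3 -c "
from rig import r
print(r.job_done())"
```

```text
the job is handed in; nothing more can be done
None
```

The standing screw was pressed down about 13 mm and turned clockwise about 1.3 rad (75°); it stayed down when released, the other two screws look untouched, and the job is handed in (no verdict was returned).

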